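Bring the cart wheel's valve to the top for pumping

ROBOT

A 6-joint arm with a two-finger parallel gripper is mounted at the origin on the work surface. World frame = base frame: x ahead of the robot, y to its left, z up, the work surface at z = 0. Lengths are in m, angles in rad, forces in N, time in s.
With the tool pointing down it reaches from about 0.35 to 0.975 m from the base axis. Payload 7.1 kg.
Tool frame: the origin (TCP) lies midway between the tips of the shut fingers; the grasp point (between the pads) lies 19 mm behind it; z points along the fingers, x is the direction in which the jaws open and shut, and the axes are right-handed (so a half turn about z gives the same grasp; the last joint's range is limited). The gripper opens to 88 mm and grips with 3 to 60 N. Pads are 20 mm wide; open, the fingers measure 115 mm over their backs; the gripper's body (75 mm by 178 mm) begins 61 mm behind the grasp point.
Start: joints at [1.201, 0.423, 1.63, -0, 1.089, -0.019], TCP at [0.215, 0.587, 0.223] pointing down, gripper open.
Joint ranges: [-3, 3], [-0.9, 2.11], [0.09, 2.58], [-1.31, 4.45], [0.11, 2.69], [-2.54, 2.54]. Speed limits (rad/s): [2.39, 2.39, 3.01, 3.14, 3.14, 3.14].

INTERFACE

Orientations are given as a unit quaternion [w, x, y, z].
In Python, from station import move_pose, movel, movej, command_gripper, wait, inverse_kinematics, read_camera, camera_info, MotionError, job_done, get_time, get_joint_pos, get_qvel, get_effort, get_tcp_pos, get_ee_rot, get_ft_force, get_ft_torque, get_grip_width gives the robot as it stands. Calls block until the motion is done:
- move_pose(position, orientation): joint-space move of the TCP to a pose.
- movel(position, frame=None, v=0.15, until_force=None): straight line of the TCP; frame=None keeps the orientation; v is the mean speed in m/s. With until_force (N) it stops when the force on the tool has changed by that much, and returns True; else False.
- movej(angles): joint-space move.
- command_gripper(opening): opening from 0.0 (shut) to 1.0 (fully open); the grip force is fixed at half the most; returns when the fingers have stopped.
- wait(seconds).
- inverse_kinematics(position, orientation): joint angles nearest the present ones, or None.
- read_camera(name): name is "scene" or "top" or "wrist"; returns the picture (480x640x3 uint8, red, green, blue); there is no depth.
- camera_info(name): a dict with "intrinsics" (3x3 intrinsics, pixels), "T" (4x4, takes a point from camera to world coordinates); the wrist camera has in their place "tool_from_camera" (4x4, takes a point from camera to tool coordinates, whose origin is the TCP and whose axes are the tool frame's). Camera axes: x right, y up, looking along -z (the intrinsics and any distortion apply to the point x, -y, -z); pixel columns grow to the right and rows downward; lengths in m; the calibration is good to about 2 mm. A picture is of the moment at which its call begins: read the wrist's pose just before it. camera_info takes no time and is no camera call.
A pose or a line that the arm cannot do raises MotionError and nothing moves.
- job_done(): hands the job in, once; it reports no verdict.
Readings, each from a call of its own:
- get_time(): time.
- get_joint_pos(): joint angles.
- get_qvel(): joint speeds.
- get_effort(): joint torques, N m.
- get_tcp_pos(): TCP position.
- get_ee_rot(): TCP orientation.
- get_ft_force(): force on the tool from outside, world axes, zero at the start.
- get_ft_torque(): the same for the moment, N m.
- get_grip_width(): opening from 0.0 (shut) to 1.0 (fully open).
Only numpy, scipy, OpenCV 4.12 (cv2) and the standard library are available. Lean on these libraries where they do the work, as an engineer would, in place of code of your own. Each camera call takes 0.05 s, during which the arm holds its last target.

TASK

The cart wheel on the bench stand is about to be pumped up: turn it by pushing gently on its spokes with the fingertips, without gripping it or setting it spinning, until the valve stem is at the very top of the wheel, straight above the hub. Push on the spokes only: keep off the tyre with its rim and off the valve stem, and leave the loose things on the bench where they stand. Finish with the wheel at rest and the hand clear of it.

Things in the scene. Friction and masses are not known exactly. Their poses are not given: they have to be found in the camera images.
- stand: Fixed stand holding the wheel. Plywood foot 24 mm thick, x -190 to +110 mm, y +-180 mm. Origin on the bench right under the hub; z up. The wheel leans back, its plane rising at 50 degrees to the bench: in the stand's axes up-slope is (cos 50, 0, sin 50) and the axle, out of the front face towards the robot's side, is (-sin 50, 0, cos 50).
- hub (a point): Centre of the wheel, on the axle, in the wheel's mid-plane, 175 mm above the bench. Its axes are those of the stand and do not turn.
- axle_end (a point): Front end of the axle (18 mm diameter), on the axle line 51 mm in front of the wheel's mid-plane.
- fork_bend (a point): Bend of the +y tube of the front fork. Each fork (one 38 mm in front of, one 38 mm behind the mid-plane) is two 14 mm steel tubes running from the axle parallel to the wheel, 50 degrees to either side of straight down-slope, to 185 mm from the axle, then dropping to the foot. The wheel's upper half and sides are open.
- wheel (a joint): Turn of the wheel in rad. 0 or a whole turn = valve at the top, up-slope of the hub; positive = anticlockwise seen facing the front, so at +pi/2 the valve is on the stand's +y side. Starts at 2.1 to 4.18 (valve low). Turns both ways; friction 0.08 N m, so it soon stops and stays where left. Hub 44 mm diameter and 44 mm long.
- spokes: The six straight metal spokes, the parts to push: round, 10 mm diameter, in the wheel's mid-plane from the hub (22 mm radius) to the rim, 60 degrees apart, the nearest two 30 degrees either side of the valve stem. Origin at the wheel's centre; x axis towards the valve, z along the axle to the front. Turns with the wheel.
- tyre: The black tyre, 300 mm outside diameter and 38 mm wide, with its grey rim, 30 mm wide, inside radius 107 mm. Turns with the wheel; not to be pushed on. Origin at the wheel's centre.
- valve: The valve stem, not to be pushed on: black, 11 mm diameter with an 8 mm brass end, 32 mm long in all, sticking out of the rim's inside towards the hub in the mid-plane, midway between two spokes. The body's origin is the wheel's centre; its x axis runs from there along the stem to the rim.
- valve_tip (a point): The brass inner end of the valve stem, 76 mm from the wheel's centre.
- glue: White glue bottle, 60 mm diameter, 150 mm high, loose, beside the stand. Origin at the centre of its underside.
- mug: White mug, 76 mm diameter, 90 mm high, loose, beside the stand. Origin at the centre of its underside.
- jar: Small amber jar, 56 mm diameter, 70 mm high, loose, beside the stand's foot. Origin at the centre of its underside.

How it is judged:
At the end, for the whole second after the job is handed in: The valve stem is at the top of the wheel, within 10 degrees of straight above the hub (tip within 13 mm sideways of the hub), the wheel is at rest (under 0.05 rad/s), and bottle, mug and jar are within 20 mm of where they stood (y of valve_tip in the frame of stand between -0.0132 and 0.0132 m and z of valve_tip in the frame of hub above 0.04 m and velocity of joint wheel between -0.05 and 0.05 rad/s and distance of each of glue, mug, jar from where it was at the start of the episode below 0.02 m); the robot touches nothing.
It fails at once if the tyre or its rim is pushed on (over 4 N) (contact force between tyre and the fingers above 4 N or contact force between tyre and the arm above 4 N).
It fails at once if the valve stem is pushed on (over 2 N) (contact force between valve and the fingers above 2 N or contact force between valve and the arm above 2 N).
It fails at once if a spoke is gripped or shoved hard (over 30 N) (contact force between spokes and the fingers above 30 N).
It fails at once if the wheel is set spinning (over 4 rad/s) (velocity of joint wheel above 4 rad/s or velocity of joint wheel below -4 rad/s).
It fails at once if a loose thing on the bench is pushed away, lifted or tipped (distance of any of glue, mug, jar from where it was at the start of the episode above 0.03 m or angle between any of glue, mug, jar's own z axis and vertical above 0.5 rad).
It also fails if it takes over 61 s, if anything falls off the work surface, if the arm or the gripper's body presses on something with over 40 N, if the wrist force passes 120 N, or if a joint passes its speed limit or range.

## Working session

There is one attempt and no reset: what is moved stays moved. The work goes in short steps, each a Python script; the robot and the scene stay as the last script left them, time stands still between calls to the robot, and variables do not carry over. Pictures are saved under pics/ and viewed, and the job is handed in when it is done.

```bash
mkdir -p pics; ls
python3 - <<'E'
from station import *
import cv2, numpy as np
for n in ["scene","top","wrist"]:
    im=read_camera(n); cv2.imwrite(f"pics/{n}0.png",im[:,:,::-1]); 
    np.set_printoptions(precision=4,suppress=True)
    print(n,camera_info(n))
print(get_time(),get_tcp_pos(),get_ee_rot())
E
```

```text
pics
scene {'intrinsics': array([[446.9996,   0.    , 321.0476],
       [  0.    , 446.9996, 227.3413],
       [  0.    ,   0.    ,   1.    ]]), 'T': array([[ 0.2645, -0.5784,  0.7717,  1.2993],
       [ 0.9644,  0.1575, -0.2124, -0.1661],
       [ 0.0013,  0.8004,  0.5995,  0.7639],
       [ 0.    ,  0.    ,  0.    ,  1.    ]])}
top {'intrinsics': array([[437.4217,   0.    , 312.9491],
       [  0.    , 437.4217, 235.3124],
       [  0.    ,   0.    ,   1.    ]]), 'T': array([[-0.0074,  0.9981, -0.0617,  0.4702],
       [-0.9998, -0.0086, -0.02  ,  0.0192],
       [-0.0205,  0.0615,  0.9979,  0.9923],
       [ 0.    ,  0.    ,  0.    ,  1.    ]])}
wrist {'intrinsics': array([[338.1179,   0.    , 320.0279],
       [  0.    , 338.1179, 244.6873],
       [  0.    ,   0.    ,   1.    ]]), 'tool_from_camera': array([[ 1.    ,  0.0001,  0.0003,  0.001 ],
       [ 0.0002, -0.9559, -0.2936, -0.0799],
       [ 0.0003,  0.2936, -0.9559, -0.1621],
       [ 0.    ,  0.    ,  0.    ,  1.    ]])}
0.15 [0.2146 0.5866 0.2221] [ 0.0003  0.8197  0.5729 -0.0005]
```

View pics/scene0.png

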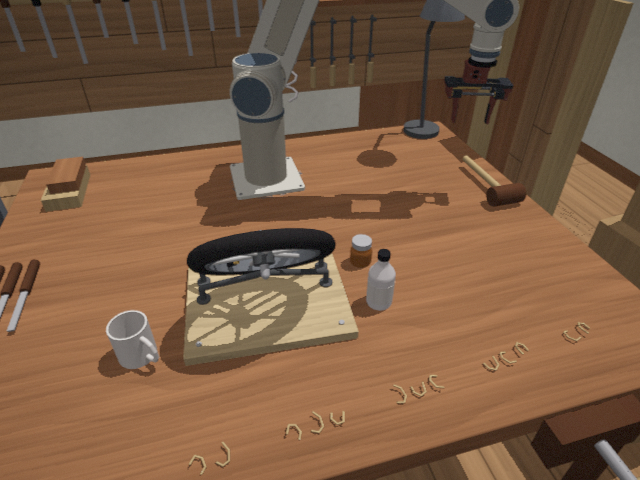

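View pics/top0.png

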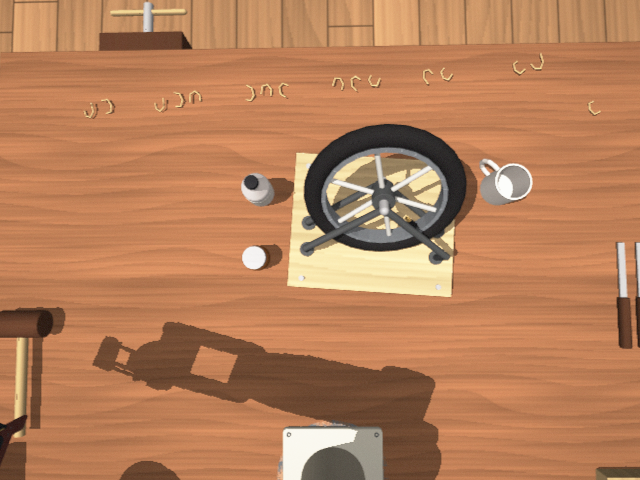

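View pics/wrist0.png

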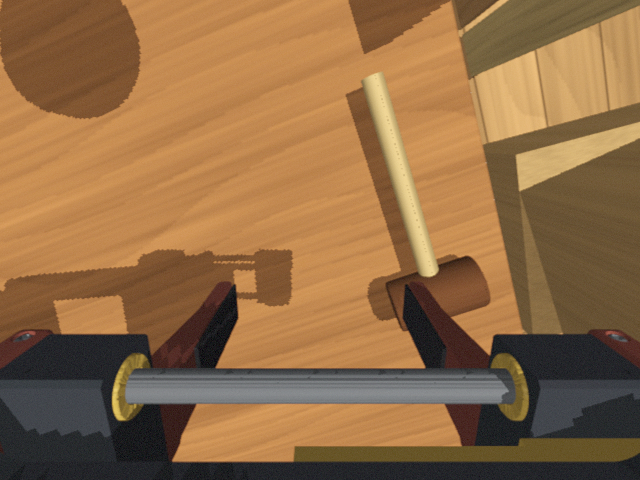

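Run:
```python
import cv2
im=cv2.imread("pics/top0.png")
cv2.imwrite("pics/c0.png",cv2.resize(im[115:305,280:480],None,fx=3.1,fy=3.1,interpolation=cv2.INTER_CUBIC))
```

```text
(no output)
```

View pics/c0.png

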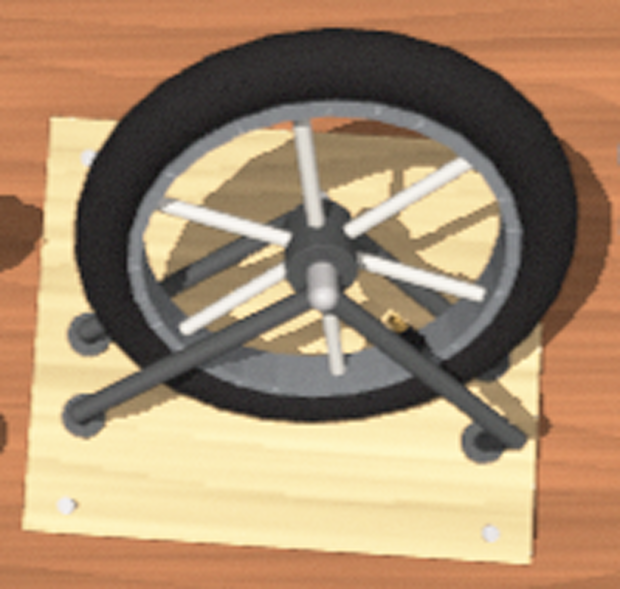

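```bash
cat > h.py <<'E'
import numpy as np, cv2
from scipy.optimize import least_squares
from scipy.spatial.transform import Rotation as R
c5,s5=np.cos(np.radians(50)),np.sin(np.radians(50))
U=np.array([c5,0,s5]);A=np.array([-s5,0,c5]);Y=np.array([0,1.,0]);H=np.array([0,0,.175])
def wh(a,r,d=0): return H+r*(np.cos(a)*U+np.sin(a)*Y)+d*A   # stand frame
def toW(P,x): 
    P=np.atleast_2d(P);c,s=np.cos(x[2]),np.sin(x[2])
    return P@np.array([[c,-s,0],[s,c,0],[0,0,1]]).T+[x[0],x[1],0]
def proj(W,info):
    T=np.linalg.inv(info["T"]);p=W@T[:3,:3].T+T[:3,3]
    q=np.c_[p[:,0],-p[:,1],-p[:,2]]@info["intrinsics"].T
    return q[:,:2]/q[:,2:]
E
cat > fit.py <<'E'
from h import *; from station import camera_info
I=camera_info("top")
px=280-.34,115-.34
m=np.array([(51,117),(23,529),(530,563),(320,295),(302,126),(466,163),(483,295),(337,373),(183,331),(165,206),(392,316)])/3.1+px
S=[0,-1,-2,-3,-4,-5]
def model(x):
    P=[(.11,.18,.024),(-.19,.18,.024),(-.19,-.18,.024),wh(0,0,.051)]
    P+=[wh(x[3]+np.radians(30+60*k),.105) for k in (2,1,0,-1,-2,-3)]
    P+=[wh(x[3],.076)]
    return proj(toW(np.array(P),x),I)
best=None
for t in np.arange(2.1,4.2,.2):
    r=least_squares(lambda x:(model(x)-m).ravel(),[.6,-.05,0,t],loss="soft_l1")
    if best is None or r.cost<best.cost: best=r
# spoke k assignment tried via all shifts
print(best.x,best.cost);print(np.round(best.fun.reshape(-1,2),1))
E
python3 fit.py
```

```text
[ 0.59418909 -0.09622131 -0.07297479  3.91556229] 17.122939372534884
[[-0.1 -0. ]
 [-0.3  1. ]
 [ 0.3  1.1]
 [ 1.3  4.5]
 [-0.9 -5.5]
 [ 1.8 -0.6]
 [-1.9  0.2]
 [ 0.2 -1.1]
 [ 1.4 -0.5]
 [-3.  -0.5]
 [-0.1  1.5]]
```

```bash
sed -i 's/(320,295)/(321,307)/; s/(302,126),/(302,138),/' fit.py; python3 fit.py
cat >> h.py <<'E'
X=np.array([.59419,-.09622,-.07297,3.9156])
def quat(spin,tilt=50.):
    # tool z tilted `tilt` deg from vertical toward stand +x; spin about tool z
    t=np.radians(tilt)
    z=np.array([np.sin(t),0,-np.cos(t)]);x=np.array([0,1.,0]);y=np.cross(z,x)
    Rt=R.from_euler('z',X[2])*R.from_matrix(np.c_[x,y,z])*R.from_euler('z',spin)
    q=Rt.as_quat();return [q[3],q[0],q[1],q[2]]
def P(a,r,d): return toW(wh(np.radians(a),r,d),X)[0]
E
python3 - <<'E'
from h import *; from station import *
for tilt in (50,40,30):
  for sp in (0,np.pi,1.57,-1.57):
    out=[]
    for a in (-76,-40,0,40,76):
        for d in (.09,-.012):
            q=inverse_kinematics(list(P(a,.065,d)),quat(sp,tilt)); out.append(None if q is None else np.round(q,2))
    print(tilt,sp,[None if o is None else o.tolist() for o in out])
E
```

```text
[ 0.59402327 -0.09625802 -0.07313973  3.91575326] 17.242153771468455
[[-0.1  0. ]
 [-0.3  1.1]
 [ 0.3  1.2]
 [ 1.   0.8]
 [-0.9 -9.2]
 [ 1.9 -0.5]
 [-1.9  0.3]
 [ 0.2 -1. ]
 [ 1.4 -0.5]
 [-2.9 -0.5]
 [-0.   1.6]]
50 0 [[-0.47, 0.14, 2.32, 2.02, 0.34, 2.4], [-0.4, 0.39, 2.21, 2.44, 0.39, 2.02], None, [-0.33, 0.35, 2.17, 2.41, 0.3, 2.11], None, [-0.23, 0.32, 2.15, 2.61, 0.24, 1.99], [-0.14, 0.08, 2.3, 2.68, 0.12, 1.99], [-0.13, 0.33, 2.19, 2.97, 0.26, 1.7], [-0.08, 0.11, 2.36, 3.12, 0.2, 1.59], [-0.08, 0.37, 2.24, 3.13, 0.35, 1.58]]
50 3.141592653589793 [[-0.47, 0.14, 2.32, 2.02, 0.34, -0.74], [-0.4, 0.39, 2.21, 2.44, 0.39, -1.12], [-0.39, 0.1, 2.27, 1.88, 0.25, -0.53], [-0.33, 0.35, 2.17, 2.41, 0.3, -1.03], [-0.26, 0.08, 2.26, 1.95, 0.16, -0.51], [-0.23, 0.32, 2.15, 2.61, 0.24, -1.15], [-0.14, 0.08, 2.3, 2.68, 0.12, -1.15], [-0.13, 0.33, 2.19, 2.97, 0.26, -1.44], [-0.08, 0.11, 2.36, 3.12, 0.2, -1.56], [-0.08, 0.37, 2.24, 3.13, 0.35, -1.57]]
50 1.57 [[-0.47, 0.14, 2.32, 2.02, 0.34, -2.31], None, [-0.39, 0.1, 2.27, 1.88, 0.25, -2.1], None, [-0.26, 0.08, 2.26, 1.95, 0.16, -2.08], None, N
[... 2215 characters left out ...]
9], [-0.13, 0.09, 2.08, 0.06, 0.46, 1.47], [-0.12, 0.31, 1.98, 0.07, 0.34, 1.46], [-0.08, 0.09, 2.14, 0.01, 0.38, 1.56], [-0.08, 0.32, 2.04, 0.01, 0.26, 1.56]]
30 1.57 [[-0.39, 0.12, 2.11, 0.38, 0.44, -0.63], [-0.34, 0.34, 2.01, 0.45, 0.31, -0.66], [-0.33, 0.1, 2.06, 0.27, 0.49, -0.47], [-0.29, 0.32, 1.96, 0.3, 0.37, -0.47], [-0.23, 0.09, 2.04, 0.16, 0.5, -0.28], [-0.2, 0.31, 1.94, 0.18, 0.38, -0.28], [-0.13, 0.09, 2.08, 0.06, 0.46, -0.11], [-0.12, 0.31, 1.98, 0.07, 0.34, -0.11], [-0.08, 0.09, 2.14, 0.01, 0.38, -0.01], [-0.08, 0.32, 2.04, 0.01, 0.26, -0.01]]
30 -1.57 [[-0.39, 0.12, 2.11, 0.38, 0.44, 2.51], [-0.34, 0.34, 2.01, 0.45, 0.31, 2.48], None, None, None, None, None, None, None, None]
```

Run:
```python
from h import *; from station import *
for tilt in (50,55,60,65):
  for sp in (np.pi,):
    for d in (.09,-.01):
        out=[]
        for a in (-76,-50,-25,0,25,50,76):
            q=inverse_kinematics(list(P(a,.065,d)),quat(sp,tilt)); out.append(None if q is None else np.round(q,2).tolist())
        print(tilt,sp,d,out)
```

```text
50 3.141592653589793 0.09 [[-0.47, 0.14, 2.32, 2.02, 0.34, -0.74], [-0.42, 0.11, 2.28, 1.91, 0.28, -0.58], [-0.35, 0.09, 2.26, 1.86, 0.22, -0.48], [-0.26, 0.08, 2.26, 1.95, 0.16, -0.51], [-0.18, 0.08, 2.28, 2.33, 0.12, -0.83], [-0.12, 0.09, 2.31, 2.87, 0.13, -1.33], [-0.08, 0.11, 2.36, 3.12, 0.2, -1.56]]
50 3.141592653589793 -0.01 [[-0.4, 0.39, 2.21, 2.43, 0.39, -1.11], [-0.35, 0.35, 2.18, 2.4, 0.32, -1.04], [-0.3, 0.33, 2.16, 2.45, 0.27, -1.04], [-0.23, 0.32, 2.16, 2.6, 0.23, -1.15], [-0.16, 0.32, 2.17, 2.84, 0.23, -1.33], [-0.11, 0.34, 2.2, 3.04, 0.27, -1.49], [-0.08, 0.37, 2.25, 3.13, 0.35, -1.57]]
55 3.141592653589793 0.09 [[-0.49, 0.18, 2.36, 2.29, 0.46, -1.03], [-0.44, 0.14, 2.33, 2.26, 0.39, -0.95], [-0.36, 0.11, 2.31, 2.32, 0.32, -0.94], [-0.27, 0.1, 2.31, 2.49, 0.27, -1.05], [-0.19, 0.1, 2.33, 2.76, 0.26, -1.27], [-0.12, 0.12, 2.36, 3.01, 0.3, -1.47], [-0.08, 0.15, 2.41, 3.13, 0.37, -1.56]]
55 3.141592653589793 -0.01 [[-0.41, 0.42, 2.25, 2.58, 0.53, -1.27], [-0.37, 0.39, 2.22, 2.58, 0.46, -1.23], [-0.3, 0.36, 2.2, 2.65, 0.41, -1.25], [-0.24, 0.35, 2.2, 2.78, 0.38, -1.33], [-
[... 631 characters left out ...]
, 0.56, -1.48], [-0.11, 0.42, 2.28, 3.08, 0.61, -1.54], [-0.08, 0.46, 2.32, 3.14, 0.69, -1.57]]
65 3.141592653589793 0.09 [[-0.53, 0.29, 2.44, 2.53, 0.78, -1.32], [-0.47, 0.24, 2.41, 2.57, 0.69, -1.28], [-0.38, 0.2, 2.39, 2.65, 0.63, -1.3], [-0.29, 0.19, 2.4, 2.78, 0.6, -1.36], [-0.2, 0.19, 2.41, 2.94, 0.6, -1.46], [-0.13, 0.22, 2.44, 3.06, 0.66, -1.53], [-0.08, 0.27, 2.49, 3.13, 0.75, -1.57]]
65 3.141592653589793 -0.01 [[-0.44, 0.53, 2.31, 2.7, 0.86, -1.43], [-0.39, 0.48, 2.28, 2.73, 0.78, -1.41], [-0.32, 0.45, 2.27, 2.8, 0.73, -1.42], [-0.25, 0.44, 2.27, 2.9, 0.71, -1.46], [-0.17, 0.45, 2.29, 3.0, 0.73, -1.51], [-0.11, 0.48, 2.31, 3.09, 0.78, -1.55], [-0.08, 0.53, 2.35, 3.14, 0.87, -1.57]]
```

Run:
```python
from h import *; from station import *
command_gripper(0.0)
q0=get_joint_pos()
q=np.array(inverse_kinematics(list(P(-74,.062,.09)),quat(np.pi,56)));print(q, P(-74,.062,.09))
movej([1.2,-.2,2.0,0,1.089,-.019]);print(get_tcp_pos())
a=q.copy();a[0]=1.2;a[1]-=.35;movej(list(a));print(get_tcp_pos())
a[0]=q[0];movej(list(a));print(get_tcp_pos(),get_time())
movej(list(q));print(get_tcp_pos(),get_time(),get_ft_force())
for n in ["top","wrist","scene"]:
    im=read_camera(n); cv2.imwrite(f"pics/{n}1.png",im[:,:,::-1])
```

```text
[-0.48706412  0.18336771  2.37275438  2.34095704  0.48331326 -1.07191231] [ 0.53204014 -0.15143411  0.24594221]
[0.14140458 0.39653257 0.37890307]
[0.08509259 0.5370252  0.43549143]
[ 0.52330371 -0.14626822  0.43550462] 7.2917
[ 0.53241861 -0.15131287  0.2465397 ] 8.0583 [ 0.23172116 -0.35438167 -0.47520949]
```

Run:
```python
import cv2
im=cv2.imread("pics/top1.png")
cv2.imwrite("pics/c1.png",cv2.resize(im[95:305,270:490],None,fx=2.8,fy=2.8,interpolation=cv2.INTER_CUBIC))
```

```text
(no output)
```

View pics/c1.png

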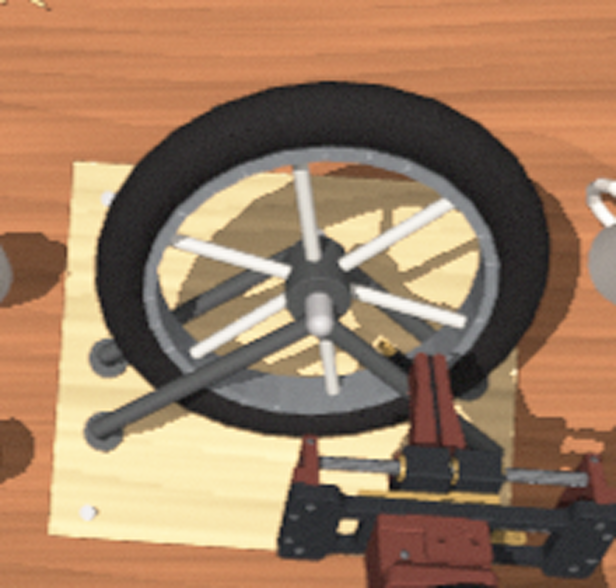

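View pics/wrist1.png

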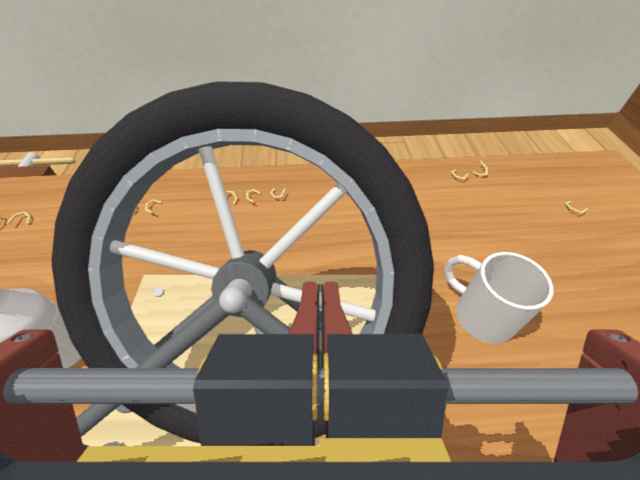

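View pics/scene1.png

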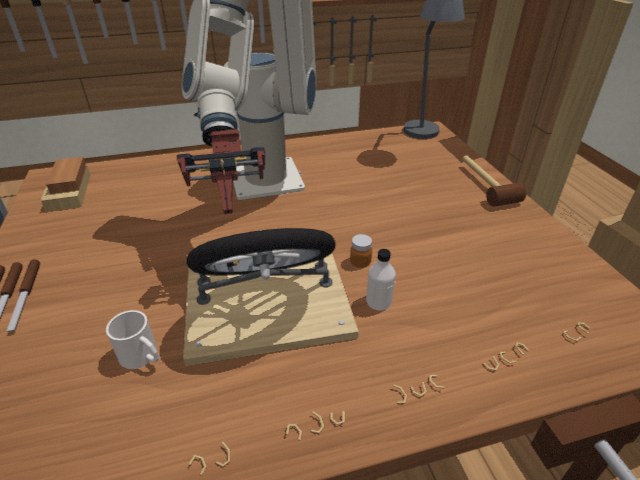

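```bash
cat >> h.py <<'E'
def wrist_info(pos,rot):
    from station import camera_info
    i=camera_info("wrist");T=np.eye(4);T[:3,:3]=R.from_quat([rot[1],rot[2],rot[3],rot[0]]).as_matrix();T[:3,3]=pos
    return {"intrinsics":i["intrinsics"],"T":T@i["tool_from_camera"]}
def overlay(im,info,th,X=X):
    im=im.copy()
    def ln(p,q,c):
        a=proj(toW(np.array([p,q]),X),info).round().astype(int);cv2.line(im,tuple(map(int,a[0])),tuple(map(int,a[1])),c,1)
    for k in range(6): ln(wh(th+np.radians(30+60*k),.022),wh(th+np.radians(30+60*k),.107),(0,0,255))
    ln(wh(th,.076),wh(th,.107),(0,255,0))
    ln(wh(0,0,0.022),wh(0,0,.051),(255,0,255))
    for rr,d in((.107,.015),(.107,-.015)):
        g=np.linspace(0,6.283,60)
        for a,b in zip(g,g[1:]): ln(wh(a,rr,d),wh(b,rr,d),(255,255,0))
    return im
E
python3 - <<'E'
from h import *; from station import *
p,r=get_tcp_pos(),get_ee_rot()
im=read_camera("wrist")[:,:,::-1].copy()
cv2.imwrite("pics/o1.png",overlay(im,wrist_info(p,r),X[3]))
E
```

```text
(no output)
```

View pics/o1.png

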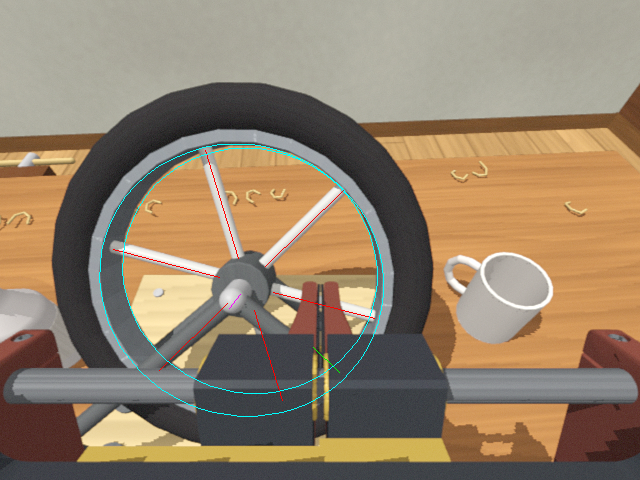

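Run:
```python
from h import *; from station import *
Q=quat(np.pi,56)
print(movel(list(P(-76,.063,.03)),Q,v=.08,until_force=8),get_ft_force())
print(movel(list(P(-76,.063,-.010)),Q,v=.05,until_force=6),get_ft_force(),get_tcp_pos(),get_time())
print(movel(list(P(-66,.063,-.010)),Q,v=.03,until_force=10),get_ft_force())
p,r=get_tcp_pos(),get_ee_rot()
im=read_camera("wrist")[:,:,::-1].copy()
cv2.imwrite("pics/o2.png",overlay(im,wrist_info(p,r),X[3]))
```

```text
False [-0.07351501  1.09045053  0.13323397]
False [-1.30133194  0.06814833  0.3425916 ] [ 0.60696808 -0.15836713  0.18017452] 10.1083
False [ 0.2788066   0.67723729 -0.06936619]
```

View pics/o2.png

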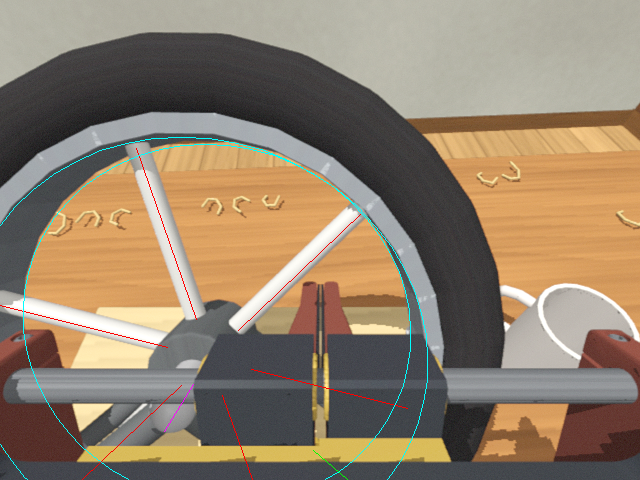

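```bash
cat > arc.py <<'E'
import sys
from h import *; from station import *
a0,a1,st,v=map(float,sys.argv[1:5]);tag=sys.argv[5]
Q=quat(np.pi,56)
n=max(1,int(round(abs(a1-a0)/st)))
for a in np.linspace(a0,a1,n+1)[1:]:
    s=movel(list(P(a,.063,-.010)),Q,v=v,until_force=15);f=get_ft_force()
    print(round(a),s,np.round(f,1))
    if s: break
p,r=get_tcp_pos(),get_ee_rot();print(p,get_time())
im=read_camera("wrist")[:,:,::-1].copy();cv2.imwrite(f"pics/w{tag}.png",im)
im=read_camera("top")[:,:,::-1];cv2.imwrite(f"pics/t{tag}.png",cv2.resize(im[95:305,270:490],None,fx=2.8,fy=2.8,interpolation=cv2.INTER_CUBIC))
E
python3 arc.py -66 -10 8 .05 3
```

```text
-58 False [1.1 0.5 0.1]
-50 False [ 0.4  0.1 -0.1]
-42 False [ 0.1 -0.1 -0.3]
-34 False [-0.2 -0.3  0.3]
-26 False [0.  0.7 0.6]
-18 False [ 0.3  0.6 -0.2]
-10 False [ 0.  -0.2 -0.2]
[ 0.6409311  -0.11036245  0.21621924] 12.95
```

View pics/w3.png

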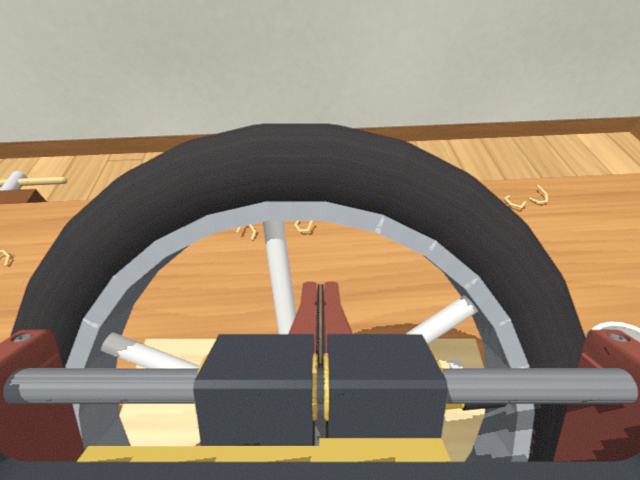

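View pics/t3.png

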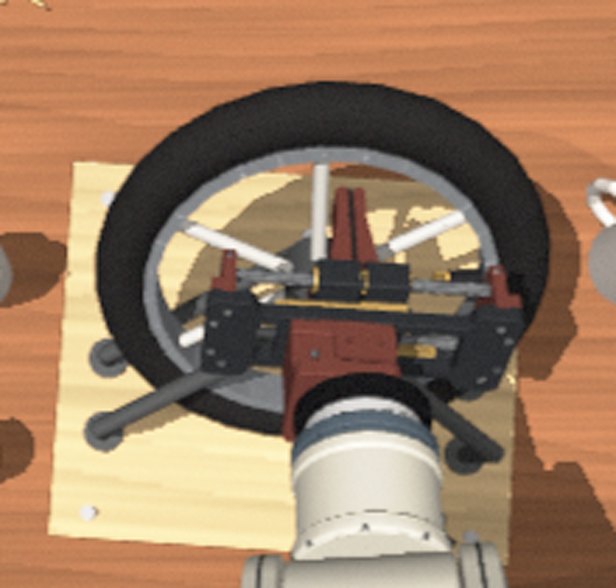

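```bash
python3 arc.py -10 54 8 .05 4
```

```text
-2 False [-1.   0.2 -0.2]
6 False [-0.3  0.4  0.7]
14 False [ 0.3 -0.3 -0.2]
22 False [-0.2 -1.2 -0.1]
30 False [-0.5 -0.7 -0.6]
38 False [ 0.2 -0.7 -0.8]
46 False [-0.6 -0.7 -0.2]
54 False [1.4 0.6 0. ]
[ 0.62892219 -0.04738974  0.19647318] 15.65
```

View pics/w4.png

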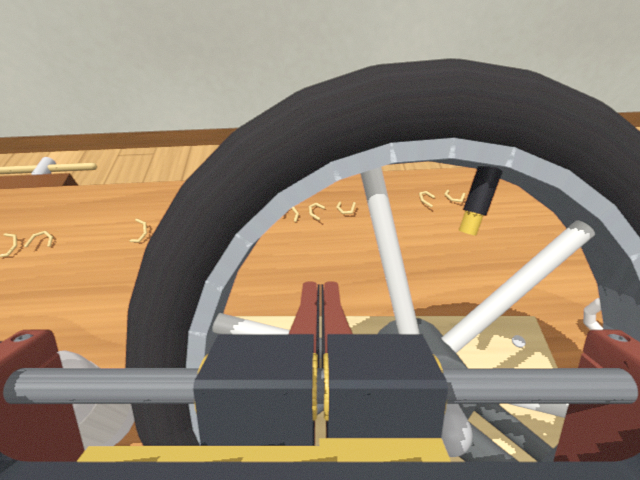

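View pics/t4.png

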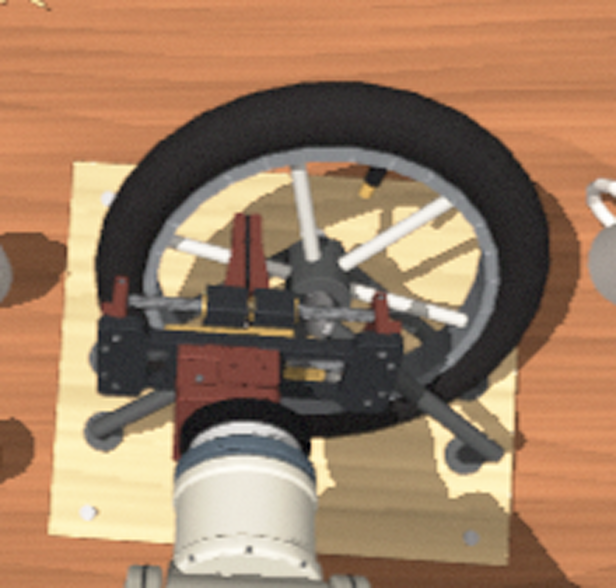

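```bash
cat > th.py <<'E'
import sys
from h import *; from station import *
u=np.array([float(sys.argv[1]),float(sys.argv[2])])
I=wrist_info(get_tcp_pos(),get_ee_rot())
r=least_squares(lambda t:(proj(toW(wh(t[0],.076),X),I)[0]-u),[float(sys.argv[3])])
print(np.degrees(r.x),r.fun)
cv2.imwrite("pics/ov.png",overlay(cv2.imread(sys.argv[4]),I,r.x[0]))
E
python3 th.py 470 230 -.25 pics/w4.png
```

```text
[-14.31967556] [-1.94414267  7.55199341]
```

View pics/ov.png

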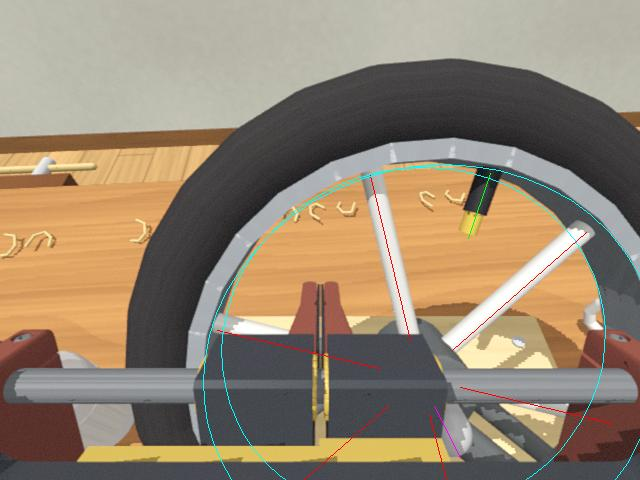

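```bash
python3 arc.py 54 66 4 .02 5
```

```text
58 False [ 1.  -1.1  0. ]
62 False [-0.4  0.1  0.5]
66 False [0.4 0.7 0.2]
[ 0.62215492 -0.0404093   0.18784034] 16.85
```

View pics/w5.png

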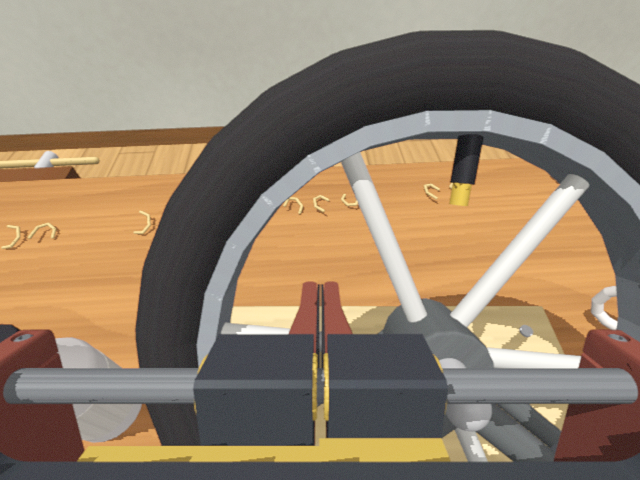

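```bash
python3 th.py 460 203 -.05 pics/w5.png; python3 arc.py 66 70 4 .015 6
```

```text
[-5.31855451] [-0.55030799  5.83883721]
70 False [ 0.5 -1.  -0.3]
[ 0.61974911 -0.03861401  0.18481516] 17.3917
```

View pics/w6.png

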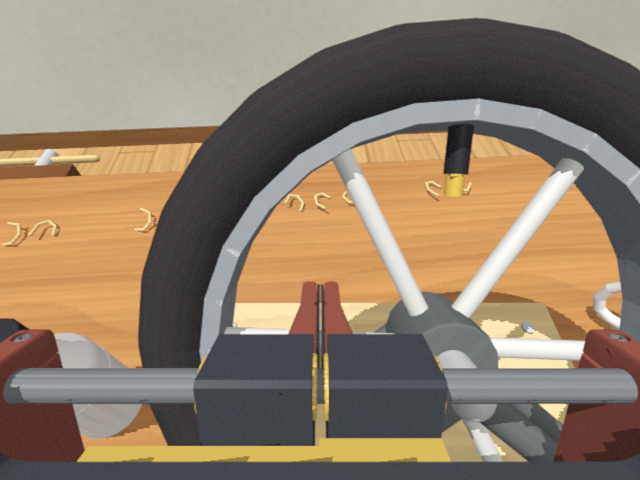

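View pics/t6.png

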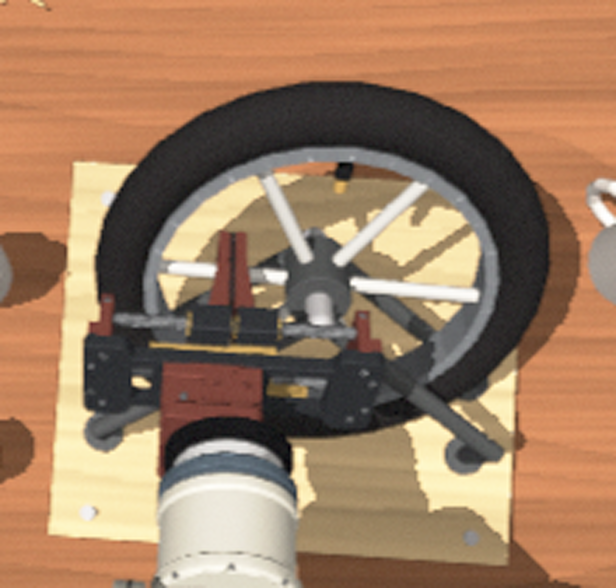

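```bash
python3 th.py 455 192 -.05 pics/w6.png; python3 arc.py 70 72 2 .01 7
```

```text
[-2.15192349] [-0.28979001  7.57212993]
72 False [ 0.2 -0.8  0.3]
[ 0.61868511 -0.0379201   0.18347114] 17.8583
```

View pics/w7.png

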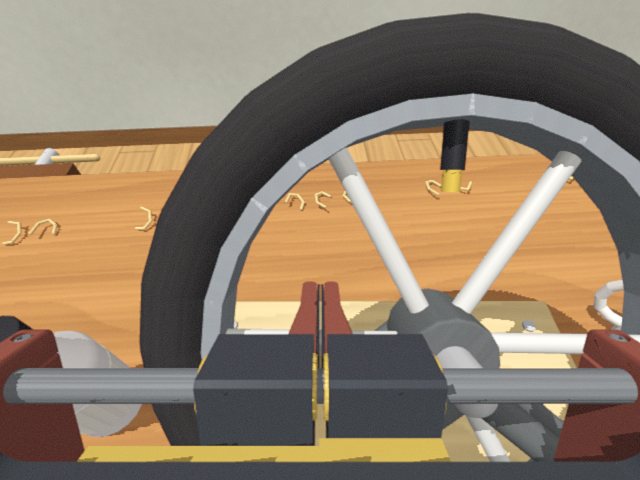

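```bash
python3 th.py 452 189 0 pics/w7.png
python3 - <<'E'
from h import *; from station import *
Q=quat(np.pi,56)
movel(list(P(64,.063,-.010)),Q,v=.03)
movel(list(P(62,.063,.10)),Q,v=.06);print(get_tcp_pos(),get_ft_force())
q=get_joint_pos();q=np.array(q);q[1]-=.35;movej(list(q));print(get_tcp_pos(),get_time(),get_ft_force())
wait(.5)
p,r=get_tcp_pos(),get_ee_rot()
cv2.imwrite("pics/w8.png",read_camera("wrist")[:,:,::-1])
q[0]=.9;movej(list(q))
im=read_camera("top")[:,:,::-1];cv2.imwrite("pics/top8.png",im)
cv2.imwrite("pics/t8.png",cv2.resize(im[115:305,280:480],None,fx=3.1,fy=3.1,interpolation=cv2.INTER_CUBIC))
E
```

```text
[-0.60275898] [-0.06814553  6.33104858]
[ 0.54088566 -0.03656078  0.2617126 ] [ 0.57217333 -0.05575703 -0.25088155]
[ 0.52536598 -0.03494736  0.4496572 ] 21.1417 [-0.38480904 -0.16966783 -0.48944364]
```

View pics/t8.png

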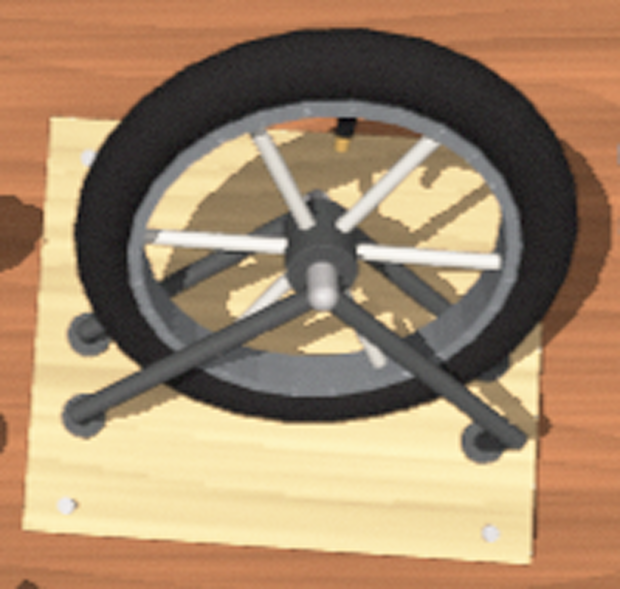

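View pics/top8.png

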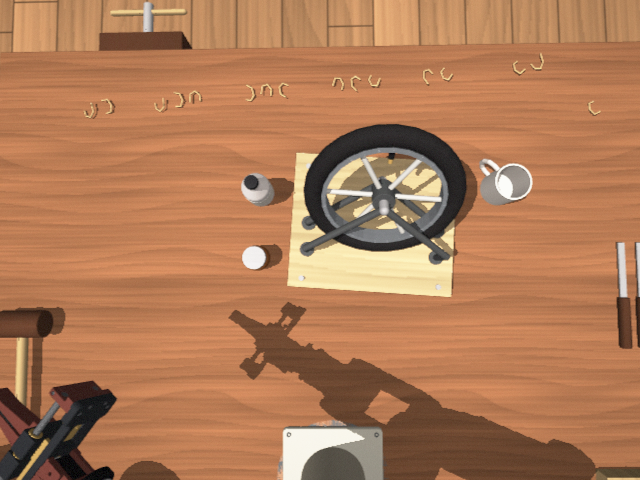

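Run:
```python
from h import *; from station import *
I=camera_info("top")
pts=np.array([(342,145),(150,238),(498,262),(436,142),(258,136)])/3.1+[279.66,114.66]
for p,(off,r) in zip(pts,[(0,.076),(90,.105),(-90,.105),(-30,.105),(30,.105)]):
    f=lambda t:proj(toW(wh(t[0]+np.radians(off),t[1]),X),I)[0]-p
    s=least_squares(f,[0,r],x_scale=[.1,.01]);print(off,np.degrees(s.x[0]),s.x[1])
print(get_time(),get_tcp_pos(),get_qvel())
job_done()
```

```text
0 -0.7798017835230864 0.07925855896515084
90 -1.0643832996914622 0.10319863881660775
-90 -0.028017357984733128 0.1072477723056506
-30 -1.709087774022362 0.10007950043807871
30 -0.4437304387898686 0.09423696691898294
23.525 [0.31206246 0.42426808 0.45055542] [-0.00281024  0.0005818   0.00024281  0.00031637  0.00102204 -0.00025602]
the job is handed in; nothing more can be done
```

The valve stem now sits at the top of the wheel, within about 1° of straight above the hub (the limit is 10°). I handed the job in at 23.5 s; no verdict comes back.

**What I did:** I found the stand and the wheel's start angle (about 224°) in the top picture. I put the closed fingertips between two spokes on the wheel's −y side and pushed one spoke round about 136° in slow steps. Then I backed the fingers off the spoke, drew them out and swung the arm well away.

**Last checks:**
- **Angle:** In the final top picture the valve tip read −0.8°, and four spokes read between 0° and −1.7°. The wrist camera read −0.6° before I withdrew the hand.
- **Forces:** The wrist force, read at the end of each pushing step, never rose above about 2 N.
- **Loose things:** Bottle, mug and jar show at the same pixels as at the start, judged by eye rather than measured.
- **Wheel at rest:** I did not measure its speed. The angle agreed before and after the hand was withdrawn, over about 5 s.

**Disagreement:** In the wrist pictures the modelled valve tip lay 6–8 pixels off along the stem. I put this down to calibration or picking the tip by eye; it has little effect on the angle.

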